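# Level the sprung inspection shelf and hold it seated

## Robot

A 6-joint arm with a two-finger parallel gripper is mounted at the origin on the work surface. World frame = base frame: x ahead of the robot, y to its left, z up, the work surface at z = 0. Lengths are in m, angles in rad, forces in N, time in s.
With the tool pointing down it reaches from about 0.275 to 0.875 m from the base axis. Payload 12.5 kg.
Tool frame: the origin (TCP) lies on the centre line of the jaws, within the pads' length; the fingertips stand 14 mm ahead of it and the grasp point (between the pads) lies 5 mm behind it (bot.nose_length is the distance from the TCP to the fingertips, in m); z points along the fingers, y is the direction in which the jaws open and shut (so a half turn about z gives the same grasp; the last joint's range is limited). The gripper opens to 85 mm and grips with 20 to 120 N. Pads are 22 mm wide; open, the fingers measure 114 mm over their backs; the gripper's body (76 mm by 85 mm) begins 54 mm behind the grasp point. The pads swing forward as they close: fully open they stand 13 mm farther back than shut.
Start: joints at [-1.33, 0.351, 1.652, -0, 1.139, -0.085], TCP at [0.176, -0.521, 0.225] pointing down, gripper open.
Joint ranges: [-2.75, 2.75], [-0.79, 2.1], [0.01, 2.65], [-1.57, 4.71], [0.07, 3.14], [-2.87, 2.87]. Speed limits (rad/s): [2.22, 2.22, 2.79, 3.14, 3.14, 3.14].

## Interface

Orientations are given as a 3x3 rotation matrix whose columns are the frame's x, y, z axes.
In Python, from plant import bot gives the robot as it stands. The module is installed in compiled form; this text tells all that it offers.
- The arm moves only by the tool send_rows, never from a script. Its argument "targets" is a list of rows, each an object of numbers: "x", "y", "z": the shift along the world's x, y, z in m; "ax", "ay", "az": the turn, a rotation vector about the world's x, y, z in rad; "gripper": the opening, from -1 (shut) to 1 (fully open), so that 0 is half open. A call has 1 to 10 rows; each row is the pose to reach, as a shift and turn from the pose commanded when the call began; what a row does not reach only later rows make up. A row lasts 1/10 s, in which the tool goes at most 50 mm and 8.59 degrees, less where a joint would pass 70% of its speed; a pose out of reach is approached as far as the arm can. A call with a gripper value outside its range is refused whole. The fingers move at their own pace and stop on an object; "force" is the grip in N (left out, the last holds). Time passes only in rows, so rows that repeat a pose let the fingers close. It gives the time, the measured TCP pose, the force and the opening at its end, in the units of the state.
- bot.observe(): the state, without advancing time (a new reading comes with each control period).
- bot.grab_frame(name): name is "scene" or "top"; returns the picture (400x640x3 uint8, blue, green, red); there is no depth.
- bot.camera_params(name): a dict with "camera_matrix" (3x3 intrinsics, pixels), "xyz" and "orientation" of the camera in the world. Camera axes: x right, y down, z forward; pixel columns grow to the right and rows downward; lengths in m; the calibration is good to about 2 mm. A picture is of the moment at which its call begins. camera_params takes no time and is no camera call.
- bot.close_job(): hands the job in, once; it reports no verdict.
The state is a dict: "time": time; "joints": joint angles; "joint_velocities": joint speeds; "joint_efforts": joint torques, N m; "tcp_pos": TCP position; "ee_rot": TCP orientation; "contact_force": force on the tool from outside, world axes, zero at the start; "wrist_torque": the same for the moment, N m; "gripper_width": opening from 0.0 (shut) to 1.0 (fully open).
Only numpy, scipy, OpenCV 4.12 (cv2) and the standard library are available. Lean on these libraries where they do the work, as an engineer would, in place of code of your own. Each camera call takes 0.05 s, during which the arm holds its last target.

## Task

Stand the shelf's brake lever straight up. Then press the knob end of the little sprung shelf fully down onto its stop, turn the levelling foot's knob until the spirit level's bubble rests centred between the two lines with the shelf pressed down, and finish still gripping the knob and holding the shelf down, with the bubble centred. Leave the loose parts lying around it where they are.

Things in the scene. Friction and masses are not known exactly. Their poses are not given: they have to be found in the camera images.
- stand: Fixed green-edged steel base of the levelling shelf, 215 x 350 mm. Origin on the table under the shelf. y runs along the shelf: hinge at y +130 mm, foot knob at about x -30, y -110, lever hinge at x +90, y -150, z 52 mm; x points away from the robot. The shelf is a steel plate 140 x 280 mm, its top 50 mm above the table when seated, the knob's skirt 75 mm.
- lever (a joint): Angle of the brake lever (rad): 0 = straight up, negative = leaning along the stand's -x (towards the robot), range -0.8 to 0.8; starts leaning at -0.75 to -0.4. Stays where it is left (friction about 0.12 N m, 1.2 N at the ball).
- lever_ball (a point): Centre of the black ball, 26 mm in diameter, on the end of the brake lever (steel rod 9 mm thick). It moves on a circle of 100 mm radius about lever_hinge, in the stand's x-z plane.
- lever_hinge (a point): Point on the lever's hinge axis (the stand's y axis) below the ball, between two grey cheeks that reach 62 mm above the table.
- knob: Black knob of the levelling foot, near the shelf's free end: an upright bar 44 x 14 mm and 36 mm tall on a round skirt 54 mm in diameter. Origin at the bar's foot, centre of the skirt's top, on the turning axis; x along the bar's 44 mm, y across its 14 mm, z up. Pressing it (skirt or bar) presses the shelf down. Stays at the angle where it is left (friction about 0.12 N m).
- foot_screw (a point): Point on the shelf under the knob, on the foot's screw axis. Clockwise from above lifts the knob end of the dark plate that carries the level (5 mm per rad; the knob itself does not rise): the bubble moves to the knob end, about 20 mm per rad; anticlockwise the reverse. At the start, with the shelf seated, it needs 0.4 to 1.35 rad clockwise; the knob angle that is level differs every time.
- shelf (a joint): How far the sprung shelf is pressed down about its hinge (rad): 0 = lifted by its springs, 0.068 = fully down on its stop; that is 16 mm of travel at the knob, needing about 3 N at first and 9.5 N when seated. It springs up when let go; the bubble reads true only when it is seated.
- bubble (a joint): Place of the bubble in its vial (m): 0 = centred between the two lines, positive = towards the knob end (the stand's -y), stops at +-0.026. It floats to the higher end, 0.8 mm per mrad of slope, and takes 1.5 to 2 s to settle. With the shelf lifted it lies at the knob end's stop.
- vial_centre (a point): Middle of the vial on top of the spirit level, an aluminium bar 28 x 200 x 26 mm strapped on a dark plate on the shelf, along its far side. The bubble is white, 26 mm long; the black lines are 37 mm apart, so a centred bubble has 4.5 mm clear to each line.
- steel_block: Loose bystander: steel block 45 x 70 x 35 mm. Origin under its centre.
- tall_block: Loose bystander: dark steel block 50 x 50 x 90 mm, standing. Origin under its centre.
- bush_a: Loose bystander: aluminium bush, 48 mm diameter, 30 mm tall. Origin under its centre.
- bush_b: Loose bystander: aluminium bush, 56 mm diameter, 40 mm tall. Origin under its centre.
- square_bar: Loose bystander: steel bar 16 x 180 x 16 mm, lying along its y axis. Origin under its centre.
- discs: Loose bystander: stack of dark steel discs, 96 mm diameter, 30 mm tall. Origin under its centre.
- carton: Loose bystander: open cardboard box 100 x 130 x 60 mm with an offcut inside. Origin under its centre.

How it is judged:
On the way, in this order (a step that is already met when the one before it is completed fails the run):
1. the brake lever stands straight up (within 0.13 rad) (value of joint lever between -0.13 and 0.13 rad), for 0.2 s.
2. the shelf is pressed fully down by the gripped knob, with the bubble resting centred (value of joint shelf above 0.062 rad and value of joint bubble between -0.0045 and 0.0045 m and contact force between knob and the fingers above 2 N), for 1 s.
At the end, for the whole second after the job is handed in: The program ends holding: the fingers touch the knob with more than 2 N, the shelf is pressed down to more than 0.062 of its 0.068 rad, the bubble is within 4.5 mm of the centre and at rest (slower than 4 mm/s), and the brake lever is within 0.13 rad of straight up (all of step 1 and all of step 2 and velocity of joint bubble between -0.004 and 0.004 m/s); the arm keeps its last pose, push and grip.
It fails at once if a loose bystander is shoved more than 25 mm (distance of any of steel_block, tall_block, bush_a, bush_b, square_bar, discs, carton from where it was at the start of the episode above 0.025 m).
It also fails if it takes over 59 s, if anything falls off the work surface, if the arm or the gripper's body presses on something with over 40 N, if the wrist force passes 120 N, or if a joint passes its speed limit or range.

## Working session

There is one attempt and no reset: what is moved stays moved. The work goes in short steps, Python scripts to look and compute and a tool call to move; the robot and the scene stay as the last step left them, time stands still between calls to the robot, and variables do not carry over. Pictures are saved under pics/ and viewed, and the job is handed in when it is done.

Besides the shell and the picture viewer there is one more tool, called after "Request:" in YAML: its name, and indented under it one key for each argument. send_rows: Moves the arm, as the interface text tells. Its arguments: {"type":"object","properties":{"targets":{"type":"array","items":{"type":"object","properties":{"x":{"type":"number"},"y":{"type":"number"},"z":{"type":"number"},"ax":{"type":"number"},"ay":{"type":"number"},"az":{"type":"number"},"gripper":{"type":"number"}}}},"force":{"type":"number"}},"required":["targets"]}

```bash
mkdir -p pics
cat > h.py <<'E'
import numpy as np,cv2
from plant import bot
def cam(n):
    p=bot.camera_params(n);return np.array(p["camera_matrix"]),np.array(p["xyz"]),np.array(p["orientation"])
def at_z(n,u,v,z):
    K,t,R=cam(n);d=R@np.linalg.solve(K,[u,v,1]);return t+d*(z-t[2])/d[2]
def proj(n,p):
    K,t,R=cam(n);c=K@(R.T@(np.array(p)-t));return c[:2]/c[2]
def ray(n,u,v):
    K,t,R=cam(n);d=R@np.linalg.solve(K,[u,v,1]);return t,d/np.linalg.norm(d)
def tri(u1,v1,u2,v2):
    a,d=ray("scene",u1,v1);b,e=ray("top",u2,v2)
    s=np.linalg.lstsq(np.c_[d,-e],b-a,rcond=None)[0]
    p,q=a+s[0]*d,b+s[1]*e;return (p+q)/2,np.linalg.norm(p-q)
E
python3 - <<'E'
from h import *
for n in("scene","top"):
    im=bot.grab_frame(n);cv2.imwrite(f"pics/{n}0.png",im);print(bot.camera_params(n))
s=bot.observe();print(s["time"],s["tcp_pos"],s["ee_rot"],s["gripper_width"],s["contact_force"],bot.nose_length)
E
```

```text
{'camera_matrix': array([[487.30784314,   0.        , 318.83211288],
       [  0.        , 487.30784314, 199.22259635],
       [  0.        ,   0.        ,   1.        ]]), 'xyz': array([1.23805995, 0.47502931, 1.05632636]), 'orientation': array([[-0.43982975,  0.67599881, -0.59124902],
       [ 0.89807844,  0.32944111, -0.29141666],
       [-0.00221558, -0.65916172, -0.75199795]])}
{'camera_matrix': array([[499.74572122,   0.        , 318.28800889],
       [  0.        , 499.74572122, 192.62525674],
       [  0.        ,   0.        ,   1.        ]]), 'xyz': array([0.2024358 , 0.10548869, 1.79621368]), 'orientation': array([[-0.0045687 , -0.98434541,  0.17619091],
       [-0.99988887,  0.00199639, -0.01477403],
       [ 0.014191  , -0.17623883, -0.98424514]])}
0.1 [ 0.17599125 -0.52076276  0.22430802] [[ 9.47389214e-01  3.20083758e-01 -2.54954971e-04]
 [ 3.20083845e-01 -9.47388631e-01  1.05591151e-03]
 [ 9.64386847e-05 -1.08196615e-03 -9.99999410e-01]] 1.0020136962655606 [ 0.30797366 -0.24956544 -0.51379   ] 0.014
```

View pics/scene0.png

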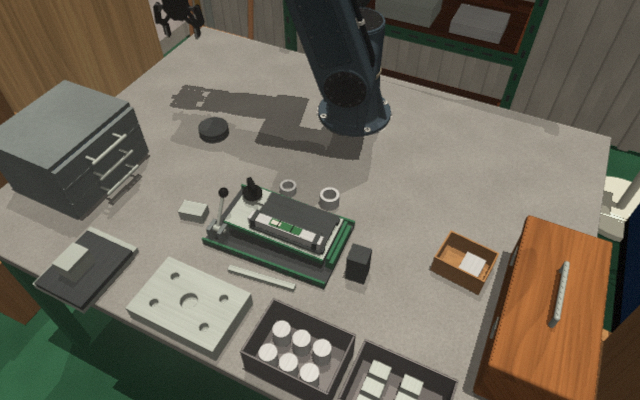

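View pics/top0.png

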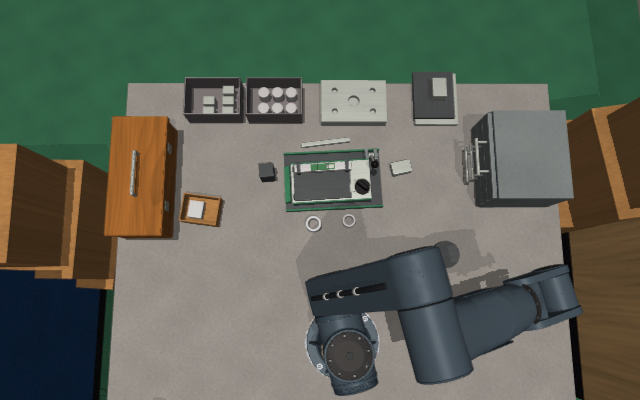

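Run:
```python
import cv2
a=cv2.imread("pics/scene0.png")[165:290,165:385];b=cv2.imread("pics/top0.png")[130:240,250:420]
cv2.imwrite("pics/sc.png",cv2.resize(a,None,fx=3.6,fy=3.6,interpolation=2))
cv2.imwrite("pics/tc.png",cv2.resize(b,None,fx=4.7,fy=4.7,interpolation=2))
```

```text
(no output)
```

View pics/sc.png

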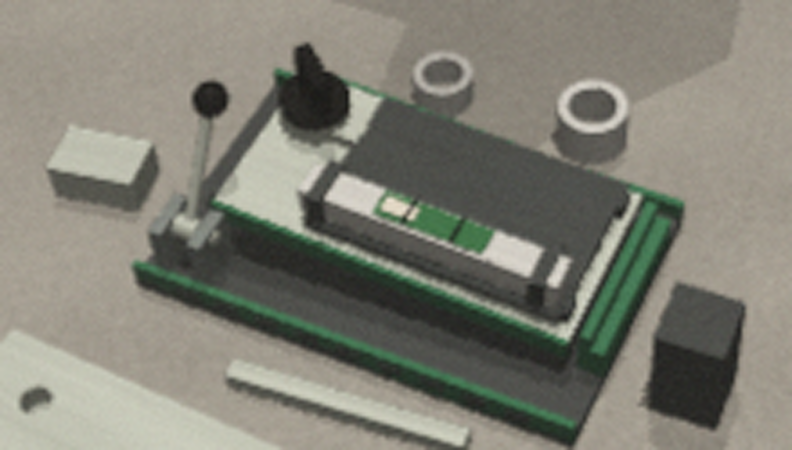

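View pics/tc.png

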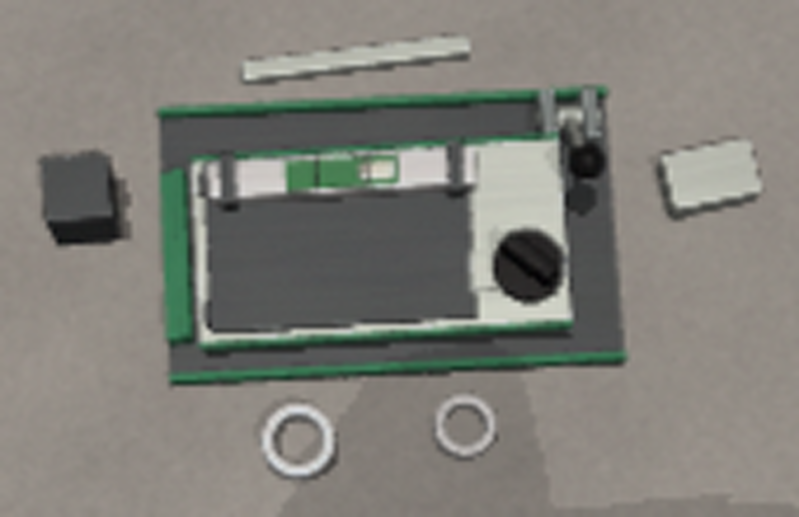

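```bash
cat >> h.py <<'E'
S=lambda U,V:(165+(U+.5)/3.6-.5,165+(V+.5)/3.6-.5)
T=lambda U,V:(250+(U+.5)/4.7-.5,130+(V+.5)/4.7-.5)
E
python3 - <<'E'
from h import *
np.set_printoptions(precision=4,suppress=True)
c=[at_z("top",*T(*p),0.015) for p in [(160,110),(605,90),(625,360),(172,380)]]
for p in c:print(p)
print("sides",[np.linalg.norm(c[i]-c[(i+1)%4]) for i in range(4)],np.mean(c,0))
yv=(c[0]-c[1])+(c[3]-c[2]);yaw=np.arctan2(-yv[0],yv[1]);print("yaw",yaw)
print("ball",tri(*S(210,98),*T(587,160)))
print("skirt",at_z("top",*T(529,265),.091), "scene",at_z("scene",*S(314,98),.091))
o=np.mean(c,0);R=np.array([[np.cos(yaw),-np.sin(yaw)],[np.sin(yaw),np.cos(yaw)]])
for nm,q,z in [("hinge",(.09,-.15),.052),("knob",(-.03,-.11),.091),("origin",(0,0),0)]:
    w=np.r_[o[:2]+R@q,z];a=proj("top",w);b=proj("scene",w)
    print(nm,w,(a-[250,130]+.5)*4.7-.5,(b-165+.5)*3.6-.5)
for p in [(50,150),(112,150),(60,240),(660,150),(750,140),(762,190),(672,215)]:print(p,at_z("top",*T(*p),.035))
E
```

```text
[0.6692 0.2052 0.015 ]
[ 0.6851 -0.1433  0.015 ]
[ 0.471  -0.1532  0.015 ]
[0.4564 0.1944 0.015 ]
sides [np.float64(0.3488782369479749), np.float64(0.21430431054532098), np.float64(0.34790148487356665), np.float64(0.2131079486522689)] [0.5704 0.0258 0.015 ]
yaw 0.04377123042194181
ball (array([ 0.5996, -0.1117,  0.1367]), np.float64(0.00029434417993500997))
skirt [ 0.5308 -0.0729  0.091 ] scene [ 0.534  -0.0713  0.091 ]
hinge [ 0.6669 -0.1201  0.052 ] [581.8479 100.3185] [165.7213 235.1165]
knob [ 0.5453 -0.0854  0.091 ] [545.5091 245.8346] [289.7025 102.0158]
origin [0.5704 0.0258 0.    ] [390.0798 237.4784] [412.2497 253.3881]
(50, 150) [0.6324 0.2884 0.035 ]
(112, 150) [0.6323 0.2407 0.035 ]
(60, 240) [0.5617 0.2796 0.035 ]
(660, 150) [ 0.6318 -0.1818  0.035 ]
(750, 140) [ 0.6397 -0.2518  0.035 ]
(762, 190) [ 0.6001 -0.2596  0.035 ]
(672, 215) [ 0.5805 -0.1895  0.035 ]
```

Run:
```python
import cv2
a=cv2.imread("pics/scene0.png")[170:210,225:275];b=cv2.imread("pics/top0.png")[170:204,345:385]
a=cv2.convertScaleAbs(cv2.resize(a,(750,600),interpolation=2),alpha=2,beta=0);b=cv2.convertScaleAbs(cv2.resize(b,(600,510),interpolation=2),alpha=2.5)
cv2.imwrite("pics/k1.png",a);cv2.imwrite("pics/k2.png",b)
```

```text
(no output)
```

View pics/k2.png

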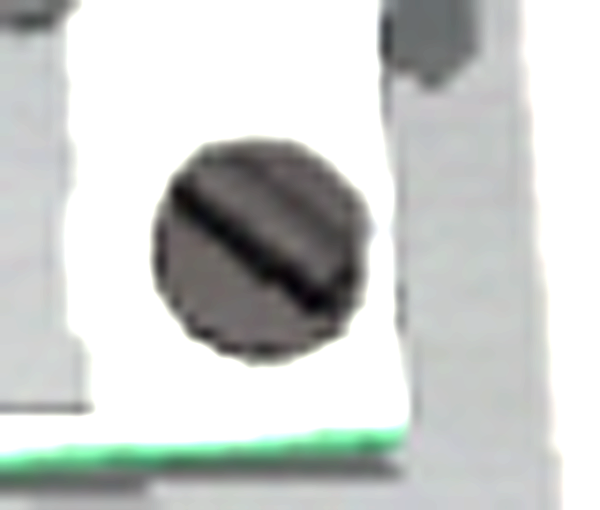

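View pics/k1.png

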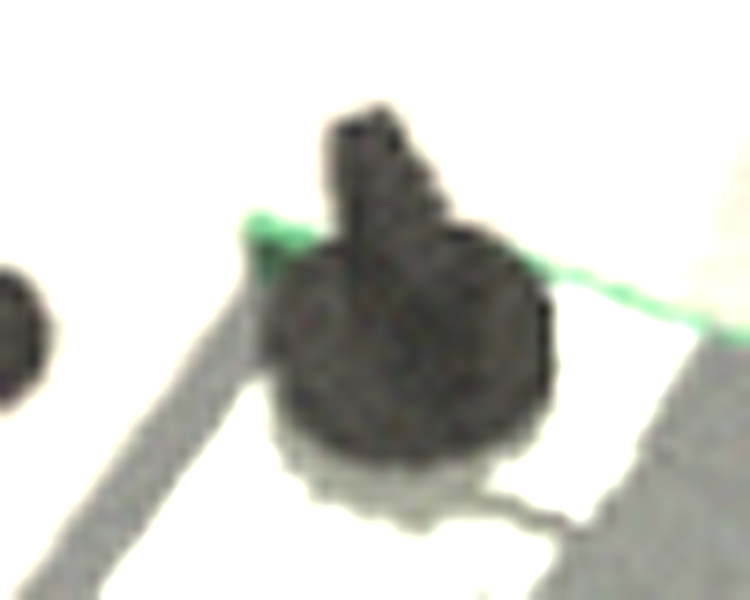

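Request:
send_rows:
  targets:
    - {"x":0.04,"y":0.04,"gripper":-1}
    - {"x":0.08,"y":0.08,"az":-0.04,"gripper":-1}
    - {"x":0.12,"y":0.12,"az":-0.08,"gripper":-1}
    - {"x":0.15,"y":0.16,"az":-0.12,"gripper":-1}
    - {"x":0.19,"y":0.2,"az":-0.16,"gripper":-1}
    - {"x":0.23,"y":0.24,"az":-0.2,"gripper":-1}
    - {"x":0.26,"y":0.28,"az":-0.24,"gripper":-1}
    - {"x":0.3,"y":0.32,"az":-0.28,"gripper":-1}
    - {"x":0.33,"y":0.36,"az":-0.28,"gripper":-1}
    - {"x":0.35,"y":0.39,"az":-0.28,"gripper":-1}
  force: 40

```text
schema error: expected keys x, y, z, ax, ay, az, gripper
```

Request:
send_rows:
  targets:
    - {"x":0.04,"y":0.04,"z":0,"ax":0,"ay":0,"az":0,"gripper":-1}
    - {"x":0.08,"y":0.08,"z":0,"ax":0,"ay":0,"az":-0.04,"gripper":-1}
    - {"x":0.12,"y":0.12,"z":0,"ax":0,"ay":0,"az":-0.08,"gripper":-1}
    - {"x":0.15,"y":0.16,"z":0,"ax":0,"ay":0,"az":-0.12,"gripper":-1}
    - {"x":0.19,"y":0.2,"z":0,"ax":0,"ay":0,"az":-0.16,"gripper":-1}
    - {"x":0.23,"y":0.24,"z":0,"ax":0,"ay":0,"az":-0.2,"gripper":-1}
    - {"x":0.26,"y":0.28,"z":0,"ax":0,"ay":0,"az":-0.24,"gripper":-1}
    - {"x":0.3,"y":0.32,"z":0,"ax":0,"ay":0,"az":-0.28,"gripper":-1}
    - {"x":0.34,"y":0.37,"z":0,"ax":0,"ay":0,"az":-0.28,"gripper":-1}
    - {"x":0.374,"y":0.41,"z":0,"ax":0,"ay":0,"az":-0.28,"gripper":-1}
  force: 40

```text
time: 1.1
tcp_pos: [0.5151, -0.1514, 0.2246]
ee_rot: [[0.999, 0.046, -0.0], [0.046, -0.999, 0.0], [-0.0, -0.0, -1.0]]
contact_force: [1.3, -1.8, 0.0]
gripper_width: -0.002
```

Request:
send_rows:
  targets:
    - {"x":0,"y":0,"z":0,"ax":0,"ay":0,"az":0,"gripper":-1}
    - {"x":0,"y":0,"z":-0.02,"ax":0,"ay":0,"az":0,"gripper":-1}
    - {"x":0,"y":0,"z":-0.04,"ax":0,"ay":0,"az":0,"gripper":-1}
    - {"x":0,"y":0,"z":-0.06,"ax":0,"ay":0,"az":0,"gripper":-1}
    - {"x":0,"y":0,"z":-0.075,"ax":0,"ay":0,"az":0,"gripper":-1}
    - {"x":0,"y":0,"z":-0.075,"ax":0,"ay":0,"az":0,"gripper":-1}
    - {"x":0,"y":0,"z":-0.075,"ax":0,"ay":0,"az":0,"gripper":-1}

```text
time: 1.8
tcp_pos: [0.514, -0.1536, 0.15]
ee_rot: [[0.999, 0.045, -0.0], [0.045, -0.999, 0.0], [-0.0, -0.0, -1.0]]
contact_force: [0.1, 0.6, 0.0]
gripper_width: 0.002
```

```bash
cat > look.py <<'E'
import sys
from h import *
n,x0,y0,x1,y1,k,out=sys.argv[1],*map(int,sys.argv[2:7]),sys.argv[7]
im=bot.grab_frame(n)[y0:y1,x0:x1]
cv2.imwrite("pics/"+out,cv2.resize(im,None,fx=k,fy=k,interpolation=2))
s=bot.observe();print(s["time"],s["tcp_pos"].round(4),np.round(s["contact_force"],1))
E
python3 look.py scene 180 150 340 270 5 p1.png
```

```text
1.85 [ 0.5144 -0.1536  0.1505] [ 0.3 -0.1  0.4]
```

View pics/p1.png

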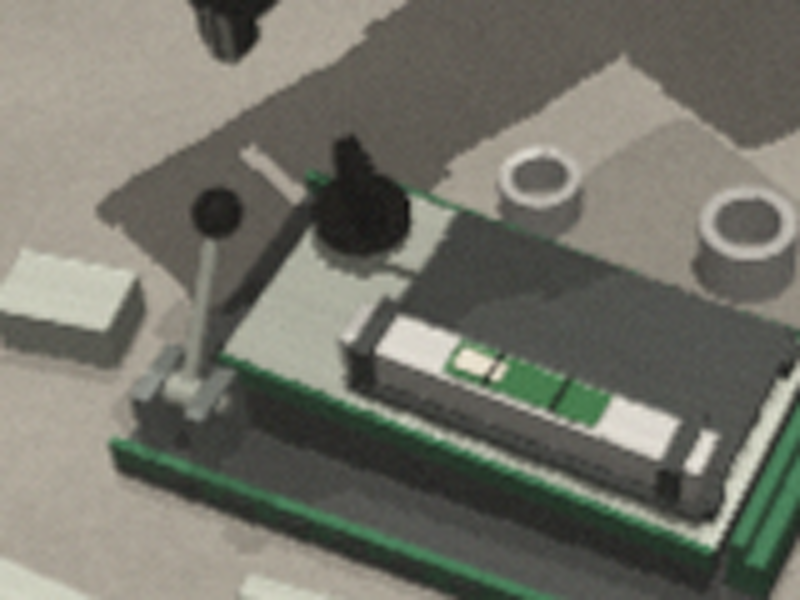

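Request:
send_rows:
  targets:
    - {"x":0.02,"y":0.015,"z":-0.003,"ax":0,"ay":0,"az":0,"gripper":-1}
    - {"x":0.042,"y":0.042,"z":-0.003,"ax":0,"ay":0,"az":0,"gripper":-1}
    - {"x":0.055,"y":0.042,"z":-0.003,"ax":0,"ay":0,"az":0,"gripper":-1}
    - {"x":0.065,"y":0.043,"z":-0.003,"ax":0,"ay":0,"az":0,"gripper":-1}
    - {"x":0.075,"y":0.043,"z":-0.003,"ax":0,"ay":0,"az":0,"gripper":-1}
    - {"x":0.085,"y":0.043,"z":-0.002,"ax":0,"ay":0,"az":0,"gripper":-1}
    - {"x":0.095,"y":0.044,"z":-0.001,"ax":0,"ay":0,"az":0,"gripper":-1}
    - {"x":0.103,"y":0.044,"z":0,"ax":0,"ay":0,"az":0,"gripper":-1}
    - {"x":0.108,"y":0.044,"z":0,"ax":0,"ay":0,"az":0,"gripper":-1}
    - {"x":0.108,"y":0.044,"z":0,"ax":0,"ay":0,"az":0,"gripper":-1}

```text
time: 2.85
tcp_pos: [0.6226, -0.1093, 0.1497]
ee_rot: [[0.999, 0.046, 0.0], [0.046, -0.999, 0.0], [0.0, 0.0, -1.0]]
contact_force: [0.2, 0.3, -0.2]
gripper_width: 0.001
```

```bash
python3 look.py scene 180 150 340 270 5 p2.png; python3 look.py top 340 130 420 190 10 p2t.png
```

```text
2.9 [ 0.6222 -0.1093  0.1496] [ 1.1 -0.1  0.4]
2.95 [ 0.622  -0.1092  0.1496] [0.4 0.2 0.7]
```

View pics/p2.png

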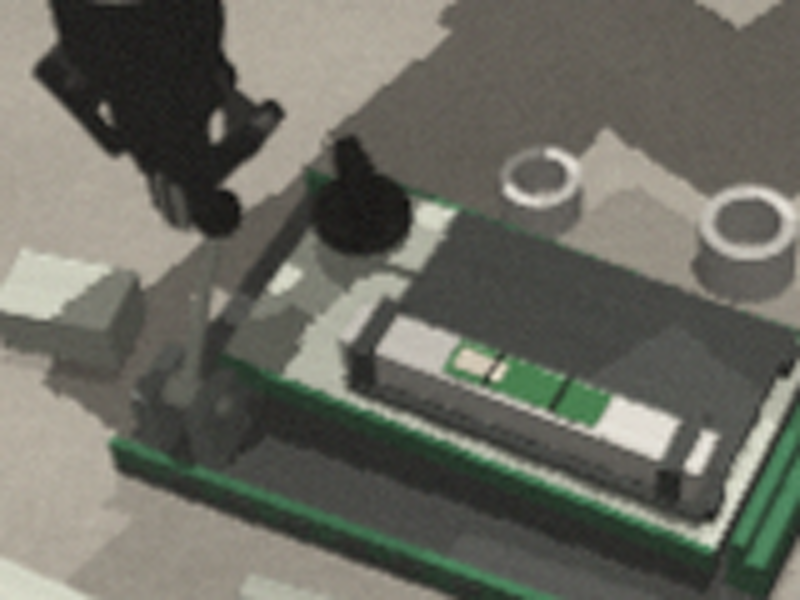

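View pics/p2t.png

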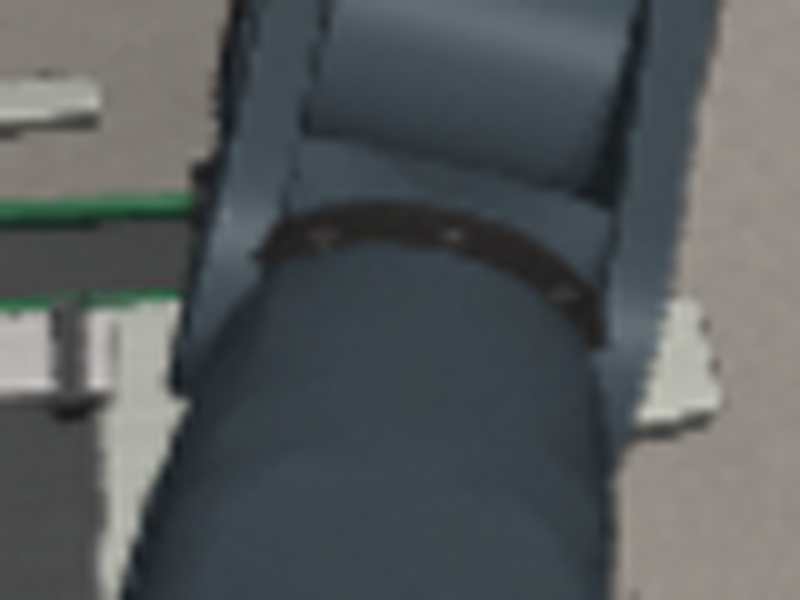

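Run:
```python
from h import *
for th in (-.56,-.3,-.1,0,.1,.2):
    p=np.array([.6527+.0999*np.sin(th),-.1094+.0044*np.sin(th),.052+.1*np.cos(th)])
    print(th,p,(proj("scene",p)-[180,150]+.5)*5-.5,(proj("top",p)-[340,130]+.5)*10-.5)
```

```text
-0.56 [ 0.5996345  -0.11173722  0.13672551] [216.46409688 211.34052751] [349.16082225 340.99057065]
-0.3 [ 0.62317753 -0.11070029  0.14753365] [188.7545199  228.93958589] [348.3972919 266.1640951]
-0.1 [ 0.64272664 -0.10983927  0.15150042] [166.64627548 250.75088392] [345.92469576 207.42887301]
0 [ 0.6527 -0.1094  0.152 ] [155.68166887 264.11885432] [344.10764529 178.64044304]
0.1 [ 0.66267336 -0.10896073  0.15150042] [144.95167287 278.95959423] [341.93124295 150.68899644]
0.2 [ 0.67254707 -0.10852585  0.15000666] [134.58869244 295.11557026] [339.42231192 123.89759786]
```

```bash
python3 - <<'E'
from h import *
for p in [(.622,-.1093,.1356),(.622,-.1093,.1496),(.622,-.1093,.2)]:
    print(p,(proj("scene",p)-[180,150]+.5)*5-.5)
s=bot.observe();print(s["joints"].round(3))
E
python3 look.py scene 200 140 270 200 11 p3.png
```

```text
(0.622, -0.1093, 0.1356) [196.1634955  244.04123487]
(0.622, -0.1093, 0.1496) [191.77382127 225.52086215]
(0.622, -0.1093, 0.2) [175.32159193 156.10764296]
[-0.248  0.576  1.496 -0.     1.07   1.277]
3.0 [ 0.6219 -0.1092  0.1497] [-1.1 -0.8  0.9]
```

View pics/p3.png

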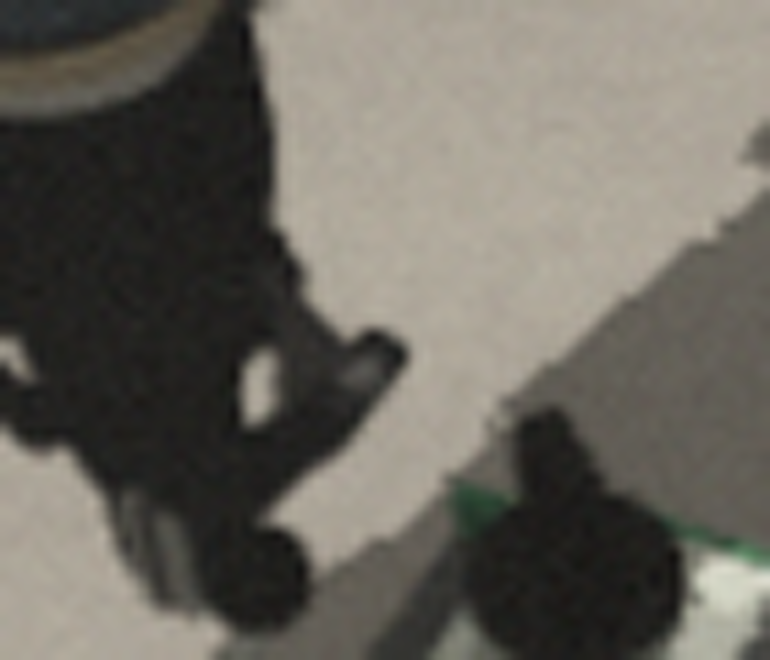

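```bash
python3 - <<'E'
from h import *
for z in (.1505,.1365,.16):
  for dx,dy in((0,0),(.011,.015),(.011,-.015),(-.011,.015),(-.011,-.015)):
    print(z,dx,dy,((proj("scene",(.5144+dx,-.1536+dy,z))-[180,150]+.5)*5-.5).round())
E
python3 look.py scene 200 140 270 200 11 p4.png
```

```text
0.1505 0 0 [236.  61.]
0.1505 0.011 0.015 [248.  83.]
0.1505 0.011 -0.015 [200.  65.]
0.1505 -0.011 0.015 [271.  57.]
0.1505 -0.011 -0.015 [223.  39.]
0.1365 0 0 [239.  80.]
0.1365 0.011 0.015 [252. 102.]
0.1365 0.011 -0.015 [204.  84.]
0.1365 -0.011 0.015 [274.  75.]
0.1365 -0.011 -0.015 [227.  58.]
0.16 0 0 [233.  48.]
0.16 0.011 0.015 [246.  70.]
0.16 0.011 -0.015 [197.  53.]
0.16 -0.011 0.015 [268.  44.]
0.16 -0.011 -0.015 [221.  27.]
3.05 [ 0.6219 -0.1093  0.1497] [-0.1  0.6 -0.6]
```

```bash
python3 -c "
import cv2
a=cv2.imread('pics/p1.png')[0:120,150:310]
cv2.imwrite('pics/p1z.png',cv2.convertScaleAbs(cv2.resize(a,None,fx=5,fy=5),alpha=2.5))"
```

```text
(no output)
```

View pics/p1z.png

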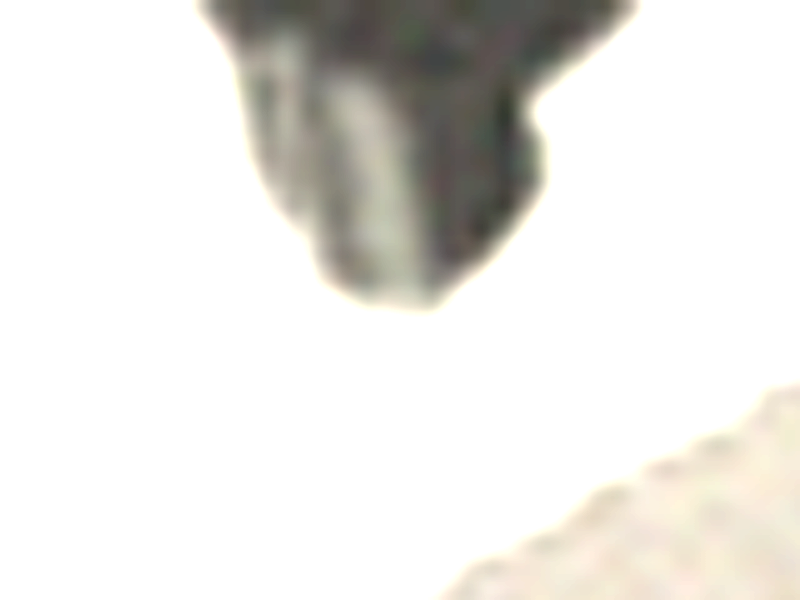

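Request:
send_rows:
  targets:
    - {"x":0,"y":0,"z":0.025,"ax":0,"ay":0,"az":0,"gripper":-1}
    - {"x":-0.03,"y":-0.002,"z":0.025,"ax":0,"ay":0,"az":0,"gripper":-1}
    - {"x":-0.066,"y":-0.003,"z":0.025,"ax":0,"ay":0,"az":0,"gripper":-1}
    - {"x":-0.067,"y":-0.003,"z":0,"ax":0,"ay":0,"az":0,"gripper":-1}
    - {"x":-0.067,"y":-0.003,"z":-0.02,"ax":0,"ay":0,"az":0,"gripper":-1}
    - {"x":-0.067,"y":-0.003,"z":-0.028,"ax":0,"ay":0,"az":0,"gripper":-1}
    - {"x":-0.067,"y":-0.003,"z":-0.028,"ax":0,"ay":0,"az":0,"gripper":-1}

```text
time: 3.75
tcp_pos: [0.5547, -0.1121, 0.1211]
ee_rot: [[0.999, 0.046, -0.002], [0.046, -0.999, 0.0], [-0.002, -0.001, -1.0]]
contact_force: [-0.1, -0.0, -0.2]
gripper_width: 0.001
```

```bash
python3 look.py scene 200 140 270 200 11 p5.png
```

```text
3.8 [ 0.5553 -0.1123  0.122 ] [ 0.1 -0.1  0.8]
```

View pics/p5.png

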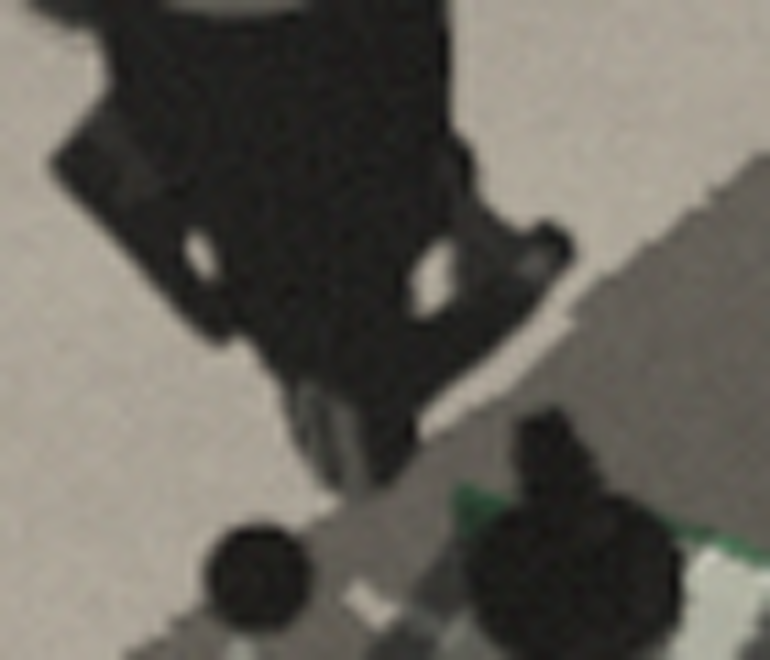

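Run:
```python
from h import *
for z in (.108,.122,.130,.135,.140):
  for dx,dy in((.011,0),(.011,.007),(-.011,.007)):
    print(z,dx,dy,((proj("scene",(.5553+dx,-.1123+dy,z))-[200,140]+.5)*11-.5).round())
```

```text
0.108 0.011 0 [350. 562.]
0.108 0.011 0.007 [375. 572.]
0.108 -0.011 0.007 [425. 511.]
0.122 0.011 0 [342. 523.]
0.122 0.011 0.007 [367. 532.]
0.122 -0.011 0.007 [417. 471.]
0.13 0.011 0 [338. 500.]
0.13 0.011 0.007 [363. 509.]
0.13 -0.011 0.007 [413. 448.]
0.135 0.011 0 [335. 485.]
0.135 0.011 0.007 [360. 495.]
0.135 -0.011 0.007 [410. 434.]
0.14 0.011 0 [332. 471.]
0.14 0.011 0.007 [357. 480.]
0.14 -0.011 0.007 [408. 419.]
```

Request:
send_rows:
  targets:
    - {"x":0,"y":0,"z":-0.014,"ax":0,"ay":0,"az":0,"gripper":-1}
    - {"x":0.012,"y":0,"z":-0.014,"ax":0,"ay":0,"az":0,"gripper":-1}
    - {"x":0.02,"y":0,"z":-0.014,"ax":0,"ay":0,"az":0,"gripper":-1}
    - {"x":0.027,"y":0.001,"z":-0.014,"ax":0,"ay":0,"az":0,"gripper":-1}
    - {"x":0.034,"y":0.001,"z":-0.012,"ax":0,"ay":0,"az":0,"gripper":-1}
    - {"x":0.041,"y":0.002,"z":-0.01,"ax":0,"ay":0,"az":0,"gripper":-1}
    - {"x":0.048,"y":0.002,"z":-0.008,"ax":0,"ay":0,"az":0,"gripper":-1}
    - {"x":0.056,"y":0.003,"z":-0.006,"ax":0,"ay":0,"az":0,"gripper":-1}
    - {"x":0.064,"y":0.003,"z":-0.004,"ax":0,"ay":0,"az":0,"gripper":-1}
    - {"x":0.064,"y":0.003,"z":-0.004,"ax":0,"ay":0,"az":0,"gripper":-1}

```text
time: 4.8
tcp_pos: [0.6205, -0.1092, 0.118]
ee_rot: [[0.999, 0.046, 0.002], [0.046, -0.999, -0.0], [0.001, 0.0, -1.0]]
contact_force: [-0.2, 0.2, 0.8]
gripper_width: 0.001
```

```bash
python3 look.py scene 180 150 340 270 5 p6.png
```

```text
4.85 [ 0.6198 -0.1092  0.1178] [-0.2 -0.4  0.5]
```

View pics/p6.png

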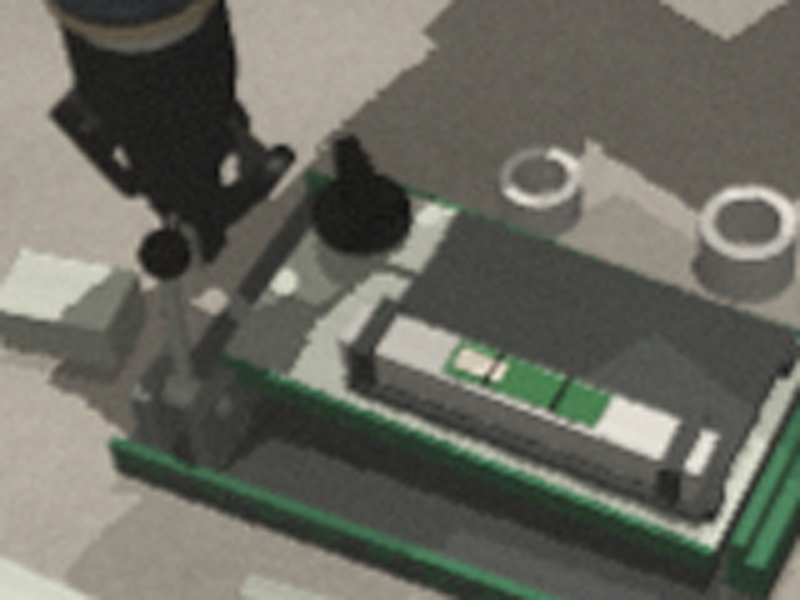

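Request:
send_rows:
  targets:
    - {"x":0.005,"y":0,"z":0,"ax":0,"ay":0,"az":0,"gripper":-1}
    - {"x":0.009,"y":0,"z":0,"ax":0,"ay":0,"az":0,"gripper":-1}
    - {"x":0.009,"y":0,"z":0,"ax":0,"ay":0,"az":0,"gripper":-1}
    - {"x":0.009,"y":0,"z":0,"ax":0,"ay":0,"az":0,"gripper":-1}
    - {"x":-0.01,"y":-0.001,"z":0,"ax":0,"ay":0,"az":0,"gripper":-1}
    - {"x":-0.03,"y":-0.002,"z":0.03,"ax":0,"ay":0,"az":0,"gripper":-1}
    - {"x":-0.05,"y":0,"z":0.07,"ax":0,"ay":0,"az":0,"gripper":-1}
    - {"x":-0.07,"y":0.02,"z":0.1,"ax":0,"ay":0,"az":0,"gripper":0.0}
    - {"x":-0.09,"y":0.035,"z":0.1,"ax":0,"ay":0,"az":0.1,"gripper":0.0}
    - {"x":-0.098,"y":0.035,"z":0.1,"ax":0,"ay":0,"az":0.24,"gripper":0.0}

```text
time: 5.85
tcp_pos: [0.52, -0.073, 0.2189]
ee_rot: [[0.958, 0.287, 0.002], [0.287, -0.958, -0.0], [0.001, 0.001, -1.0]]
contact_force: [0.2, 0.2, 0.3]
gripper_width: 0.494
```

```bash
python3 look.py scene 180 120 340 240 5 p7.png
```

```text
5.9 [ 0.5196 -0.0735  0.2185] [ 1.8 -0.1 -0.2]
```

View pics/p7.png

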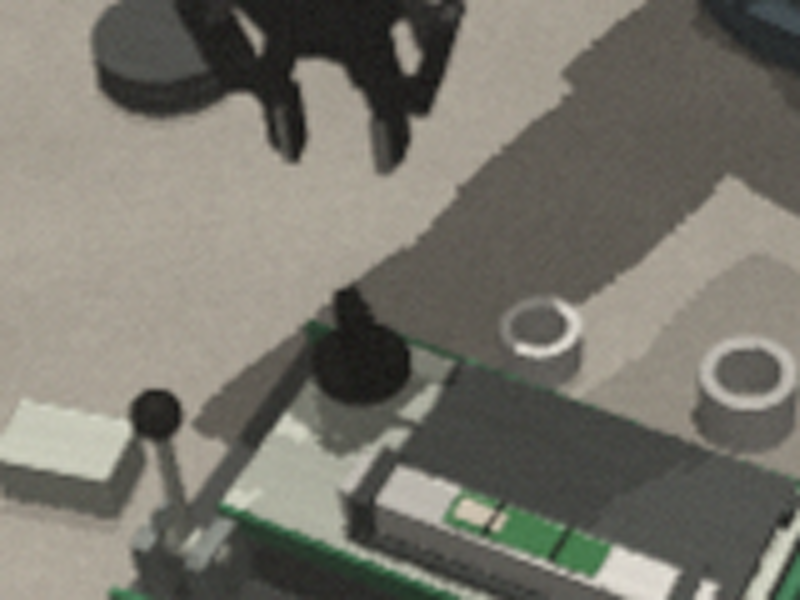

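Run:
```python
from h import *
s=bot.observe();R=s["ee_rot"];t=s["tcp_pos"];print(s["joints"].round(3))
for k in (.014,0,-.01,-.02,-.03):
  print(k,[((proj("scene",t+R@[dx,dy,k])-[180,120]+.5)*5-.5).round() for dx,dy in((.011,.021),(.011,-.021),(-.011,-.021))])
```

```text
[-0.229  0.312  1.724 -0.     1.105  1.041]
0.014 [array([302., 200.]), array([384., 209.]), array([395., 179.])]
0 [array([299., 180.]), array([381., 189.]), array([392., 159.])]
-0.01 [array([296., 165.]), array([379., 174.]), array([390., 144.])]
-0.02 [array([294., 150.]), array([377., 159.]), array([388., 129.])]
-0.03 [array([291., 135.]), array([375., 144.]), array([386., 114.])]
```

Request:
send_rows:
  targets:
    - {"x":0.012,"y":0.001,"z":0,"ax":0,"ay":0,"az":0.15,"gripper":0.0}
    - {"x":0.012,"y":0.001,"z":0,"ax":0,"ay":0,"az":0.3,"gripper":0.0}
    - {"x":0.012,"y":0.001,"z":0,"ax":0,"ay":0,"az":0.45,"gripper":0.0}
    - {"x":0.012,"y":0.001,"z":-0.03,"ax":0,"ay":0,"az":0.6,"gripper":0.0}
    - {"x":0.012,"y":0.001,"z":-0.06,"ax":0,"ay":0,"az":0.63,"gripper":0.0}
    - {"x":0.012,"y":0.001,"z":-0.08,"ax":0,"ay":0,"az":0.63,"gripper":0.0}
    - {"x":0.012,"y":0.001,"z":-0.095,"ax":0,"ay":0,"az":0.63,"gripper":0.0}
    - {"x":0.012,"y":0.001,"z":-0.105,"ax":0,"ay":0,"az":0.63,"gripper":0.0}
    - {"x":0.012,"y":0.001,"z":-0.105,"ax":0,"ay":0,"az":0.63,"gripper":0.0}

```text
time: 6.8
tcp_pos: [0.5328, -0.0733, 0.1117]
ee_rot: [[0.61, 0.792, -0.002], [0.792, -0.61, 0.0], [-0.001, -0.002, -1.0]]
contact_force: [-0.1, -0.5, 0.2]
gripper_width: 0.497
```

```bash
python3 look.py scene 220 150 290 205 11 p8.png
```

```text
6.85 [ 0.5333 -0.0733  0.1126] [ 0.5 -0.2 -0.3]
```

View pics/p8.png

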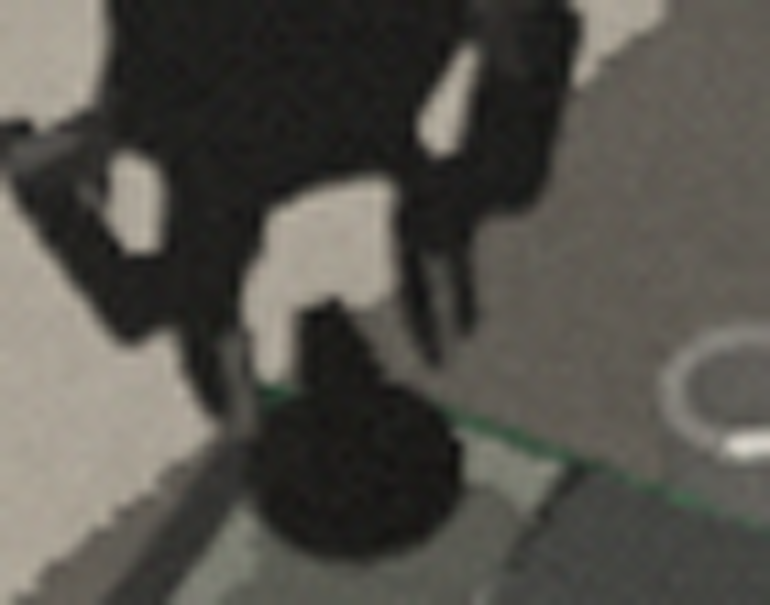

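Request:
send_rows:
  targets:
    - {"x":0,"y":0,"z":-0.01,"ax":0,"ay":0,"az":0,"gripper":0.0}
    - {"x":0,"y":0,"z":-0.018,"ax":0,"ay":0,"az":0,"gripper":0.0}
    - {"x":0,"y":0,"z":-0.024,"ax":0,"ay":0,"az":0,"gripper":0.0}
    - {"x":0,"y":0,"z":-0.026,"ax":0,"ay":0,"az":0,"gripper":0.0}
    - {"x":0,"y":0,"z":-0.026,"ax":0,"ay":0,"az":0,"gripper":0.0}

```text
time: 7.35
tcp_pos: [0.5331, -0.0732, 0.0865]
ee_rot: [[0.609, 0.793, -0.0], [0.793, -0.609, 0.0], [-0.0, -0.0, -1.0]]
contact_force: [-0.1, -0.5, -0.4]
gripper_width: 0.499
```

```bash
python3 look.py scene 220 150 290 205 11 p9.png
```

```text
7.4 [ 0.5332 -0.0733  0.0868] [-0.3 -0.4 -0.1]
```

View pics/p9.png

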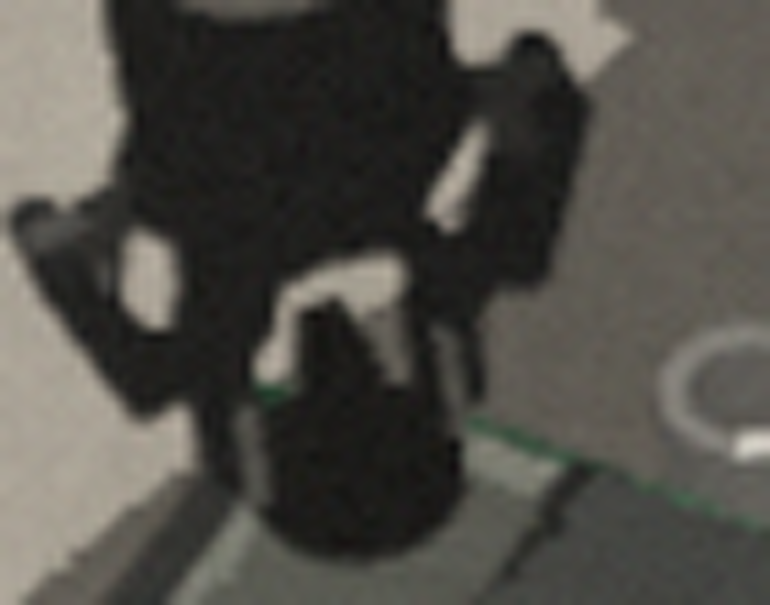

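Request:
send_rows:
  targets:
    - {"x":0,"y":0,"z":0,"ax":0,"ay":0,"az":0,"gripper":-1}
    - {"x":0,"y":0,"z":0,"ax":0,"ay":0,"az":0,"gripper":-1}
    - {"x":0,"y":0,"z":0,"ax":0,"ay":0,"az":0,"gripper":-1}
    - {"x":0,"y":0,"z":0,"ax":0,"ay":0,"az":0,"gripper":-1}
    - {"x":0,"y":0,"z":0,"ax":0,"ay":0,"az":0,"gripper":-1}
    - {"x":0,"y":0,"z":0,"ax":0,"ay":0,"az":0,"gripper":-1}
    - {"x":0,"y":0,"z":0,"ax":0,"ay":0,"az":0,"gripper":-1}
  force: 60

```text
time: 8.1
tcp_pos: [0.5314, -0.0724, 0.0861]
ee_rot: [[0.609, 0.793, -0.004], [0.793, -0.609, 0.001], [-0.001, -0.004, -1.0]]
contact_force: [-9.4, 6.3, -0.5]
gripper_width: 0.157
```

```bash
python3 look.py scene 220 150 290 205 11 p10.png
```

```text
8.15 [ 0.5314 -0.0724  0.0862] [-9.4  5.9 -0.9]
```

View pics/p10.png

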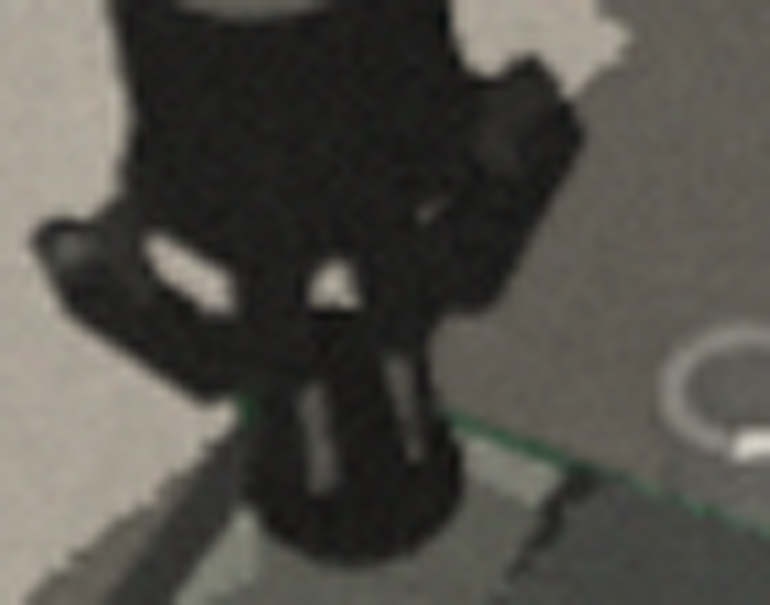

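Request:
send_rows:
  targets:
    - {"x":-0.002,"y":0.001,"z":-0.003,"ax":0,"ay":0,"az":0,"gripper":-1}
    - {"x":-0.002,"y":0.001,"z":-0.006,"ax":0,"ay":0,"az":0,"gripper":-1}
    - {"x":-0.002,"y":0.0,"z":-0.009,"ax":0,"ay":0,"az":0,"gripper":-1}
    - {"x":-0.002,"y":-0.0005,"z":-0.012,"ax":0,"ay":0,"az":0,"gripper":-1}
    - {"x":-0.002,"y":-0.001,"z":-0.014,"ax":0,"ay":0,"az":0,"gripper":-1}
    - {"x":-0.002,"y":-0.001,"z":-0.016,"ax":0,"ay":0,"az":0,"gripper":-1}
    - {"x":-0.002,"y":-0.001,"z":-0.016,"ax":0,"ay":0,"az":0,"gripper":-1}
    - {"x":-0.002,"y":-0.001,"z":-0.016,"ax":0,"ay":0,"az":0,"gripper":-1}

```text
time: 8.95
tcp_pos: [0.5317, -0.0753, 0.0721]
ee_rot: [[0.609, 0.793, 0.001], [0.793, -0.609, -0.001], [-0.0, 0.002, -1.0]]
contact_force: [-6.5, -7.6, 13.5]
gripper_width: 0.156
```

```bash
python3 look.py scene 220 160 320 235 8 p11.png; python3 look.py top 290 150 390 200 8 p11t.png
```

```text
9.0 [ 0.5316 -0.0753  0.0721] [-6.5 -8.  12.9]
9.05 [ 0.5316 -0.0752  0.0721] [-7.3 -7.7 12.9]
```

View pics/p11.png

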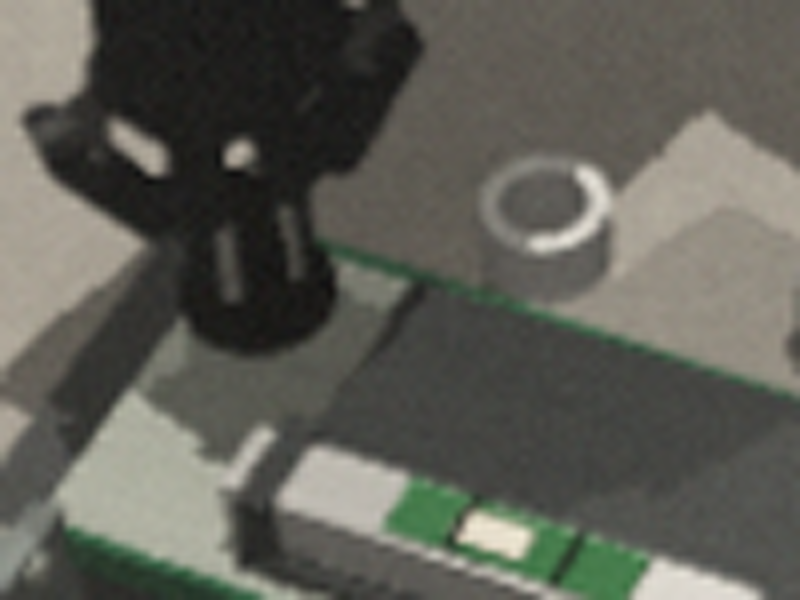

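View pics/p11t.png

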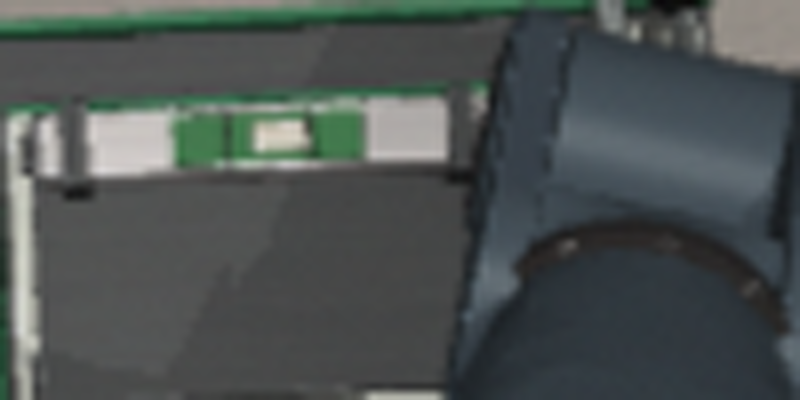

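Request:
send_rows:
  targets:
    - {"x":-0.001,"y":-0.001,"z":-0.001,"ax":0,"ay":0,"az":0,"gripper":-1}
    - {"x":-0.001,"y":-0.0015,"z":-0.002,"ax":0,"ay":0,"az":0,"gripper":-1}
    - {"x":-0.001,"y":-0.0015,"z":-0.003,"ax":0,"ay":0,"az":0,"gripper":-1}
    - {"x":-0.001,"y":-0.0015,"z":-0.003,"ax":0,"ay":0,"az":0,"gripper":-1}
    - {"x":-0.001,"y":-0.0015,"z":-0.003,"ax":0,"ay":0,"az":0,"gripper":-1}
    - {"x":-0.001,"y":-0.0015,"z":-0.003,"ax":0,"ay":0,"az":0,"gripper":-1}

```text
time: 9.65
tcp_pos: [0.5317, -0.0756, 0.0709]
ee_rot: [[0.609, 0.793, 0.004], [0.793, -0.609, -0.0], [0.002, 0.003, -1.0]]
contact_force: [-8.7, 4.0, 34.1]
gripper_width: 0.154
```

```bash
python3 -c "
from h import *
s=bot.observe();print(s['contact_force'].round(1),s['wrist_torque'].round(2),s['tcp_pos'].round(4))"; python3 look.py top 290 150 390 200 8 p12t.png
```

```text
[-8.7  4.  34.1] [1.3  1.21 0.03] [ 0.5317 -0.0756  0.0709]
9.7 [ 0.5317 -0.0757  0.0709] [-8.7  3.1 33.1]
```

View pics/p12t.png

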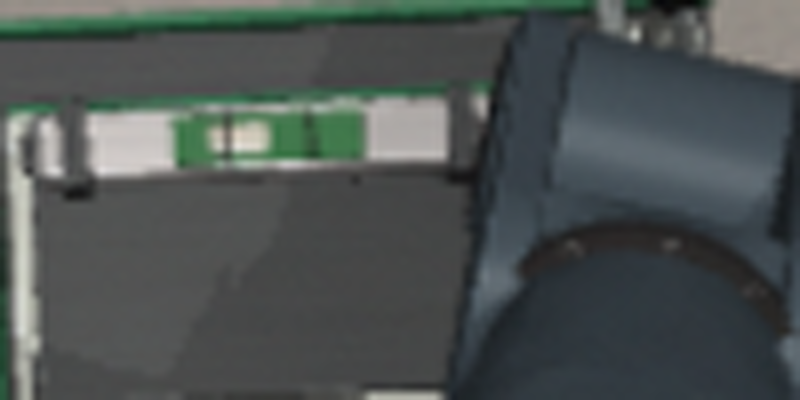

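Request:
send_rows:
  targets:
    - {"x":-0.001,"y":0,"z":0.001,"ax":0,"ay":0,"az":-0.1,"gripper":-1}
    - {"x":-0.001,"y":0,"z":0.001,"ax":0,"ay":0,"az":-0.2,"gripper":-1}
    - {"x":-0.001,"y":0,"z":0.001,"ax":0,"ay":0,"az":-0.3,"gripper":-1}
    - {"x":-0.001,"y":0,"z":0.001,"ax":0,"ay":0,"az":-0.4,"gripper":-1}
    - {"x":-0.001,"y":0,"z":0.001,"ax":0,"ay":0,"az":-0.5,"gripper":-1}
    - {"x":-0.001,"y":0,"z":0.001,"ax":0,"ay":0,"az":-0.5,"gripper":-1}
    - {"x":-0.001,"y":0,"z":0.001,"ax":0,"ay":0,"az":-0.5,"gripper":-1}
    - {"x":-0.001,"y":0,"z":0.001,"ax":0,"ay":0,"az":-0.5,"gripper":-1}
    - {"x":-0.001,"y":0,"z":0.001,"ax":0,"ay":0,"az":-0.5,"gripper":-1}
    - {"x":-0.001,"y":0,"z":0.001,"ax":0,"ay":0,"az":-0.5,"gripper":-1}

```text
time: 10.7
tcp_pos: [0.5311, -0.0751, 0.071]
ee_rot: [[0.915, 0.403, 0.005], [0.403, -0.915, 0.001], [0.005, 0.001, -1.0]]
contact_force: [-2.0, 8.8, 19.8]
gripper_width: 0.157
```

Request:
send_rows:
  targets:
    - {"x":0,"y":0,"z":0,"ax":0,"ay":0,"az":0,"gripper":-1}
    - {"x":0,"y":0,"z":0,"ax":0,"ay":0,"az":0,"gripper":-1}
    - {"x":0,"y":0,"z":0,"ax":0,"ay":0,"az":0,"gripper":-1}
    - {"x":0,"y":0,"z":0,"ax":0,"ay":0,"az":0,"gripper":-1}
    - {"x":0,"y":0,"z":0,"ax":0,"ay":0,"az":0,"gripper":-1}
    - {"x":0,"y":0,"z":0,"ax":0,"ay":0,"az":0,"gripper":-1}
    - {"x":0,"y":0,"z":0,"ax":0,"ay":0,"az":0,"gripper":-1}
    - {"x":0,"y":0,"z":0,"ax":0,"ay":0,"az":0,"gripper":-1}
    - {"x":0,"y":0,"z":0,"ax":0,"ay":0,"az":0,"gripper":-1}
    - {"x":0,"y":0,"z":0,"ax":0,"ay":0,"az":0,"gripper":-1}

```text
time: 11.7
tcp_pos: [0.5311, -0.0751, 0.071]
ee_rot: [[0.915, 0.403, 0.005], [0.403, -0.915, 0.001], [0.005, 0.001, -1.0]]
contact_force: [-1.8, 8.4, 20.1]
gripper_width: 0.154
```

```bash
python3 look.py top 290 150 390 200 8 p13t.png; python3 look.py scene 215 170 315 245 8 p13.png
```

```text
11.75 [ 0.5311 -0.0751  0.071 ] [-1.9  7.9 19.3]
11.8 [ 0.5311 -0.0751  0.071 ] [-0.6  7.9 19.3]
```

View pics/p13t.png

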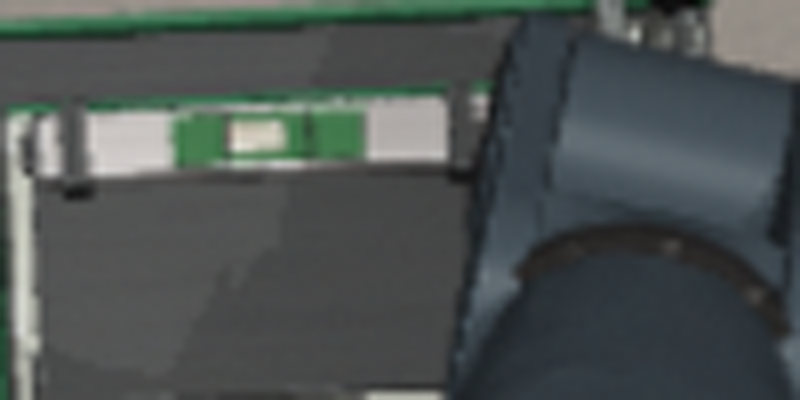

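View pics/p13.png

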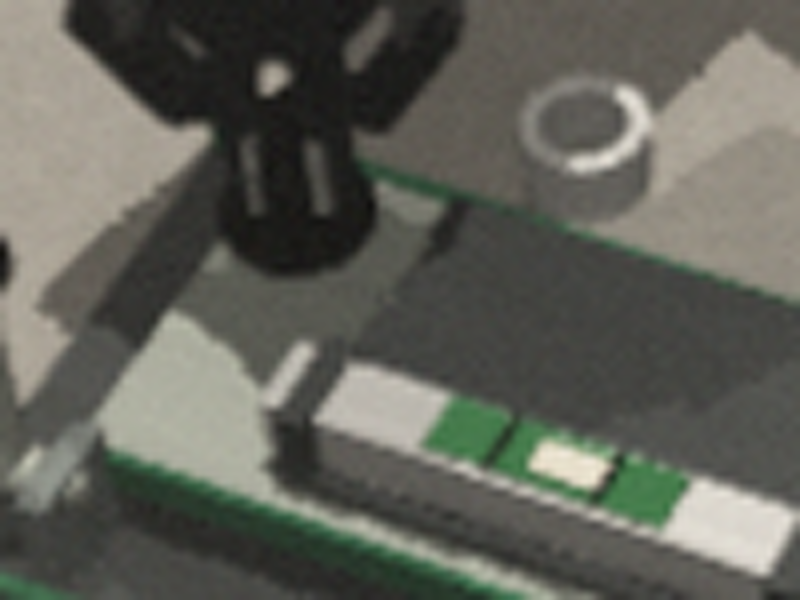

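Request:
send_rows:
  targets:
    - {"x":0,"y":0.0005,"z":0,"ax":0,"ay":0,"az":-0.08,"gripper":-1}
    - {"x":0,"y":0.001,"z":0,"ax":0,"ay":0,"az":-0.16,"gripper":-1}
    - {"x":0,"y":0.001,"z":0,"ax":0,"ay":0,"az":-0.24,"gripper":-1}
    - {"x":0,"y":0.001,"z":0,"ax":0,"ay":0,"az":-0.24,"gripper":-1}
    - {"x":0,"y":0.001,"z":0,"ax":0,"ay":0,"az":-0.24,"gripper":-1}
    - {"x":0,"y":0.001,"z":0,"ax":0,"ay":0,"az":-0.24,"gripper":-1}
    - {"x":0,"y":0.001,"z":0,"ax":0,"ay":0,"az":-0.24,"gripper":-1}
    - {"x":0,"y":0.001,"z":0,"ax":0,"ay":0,"az":-0.24,"gripper":-1}
    - {"x":0,"y":0.001,"z":0,"ax":0,"ay":0,"az":-0.24,"gripper":-1}
    - {"x":0,"y":0.001,"z":0,"ax":0,"ay":0,"az":-0.24,"gripper":-1}

```text
time: 12.8
tcp_pos: [0.531, -0.0747, 0.071]
ee_rot: [[0.985, 0.174, 0.005], [0.174, -0.985, -0.0], [0.005, 0.001, -1.0]]
contact_force: [-3.2, 3.5, 19.0]
gripper_width: 0.156
```

Request:
send_rows:
  targets:
    - {"x":0,"y":0,"z":0,"ax":0,"ay":0,"az":0,"gripper":-1}
    - {"x":0,"y":0,"z":0,"ax":0,"ay":0,"az":0,"gripper":-1}
    - {"x":0,"y":0,"z":0,"ax":0,"ay":0,"az":0,"gripper":-1}
    - {"x":0,"y":0,"z":0,"ax":0,"ay":0,"az":0,"gripper":-1}
    - {"x":0,"y":0,"z":0,"ax":0,"ay":0,"az":0,"gripper":-1}
    - {"x":0,"y":0,"z":0,"ax":0,"ay":0,"az":0,"gripper":-1}
    - {"x":0,"y":0,"z":0,"ax":0,"ay":0,"az":0,"gripper":-1}
    - {"x":0,"y":0,"z":0,"ax":0,"ay":0,"az":0,"gripper":-1}
    - {"x":0,"y":0,"z":0,"ax":0,"ay":0,"az":0,"gripper":-1}
    - {"x":0,"y":0,"z":0,"ax":0,"ay":0,"az":0,"gripper":-1}

```text
time: 13.8
tcp_pos: [0.531, -0.0747, 0.071]
ee_rot: [[0.985, 0.174, 0.005], [0.174, -0.985, -0.0], [0.005, 0.001, -1.0]]
contact_force: [-2.7, 3.4, 18.6]
gripper_width: 0.153
```

Request:
send_rows:
  targets:
    - {"x":0,"y":0,"z":0,"ax":0,"ay":0,"az":0,"gripper":-1}
    - {"x":0,"y":0,"z":0,"ax":0,"ay":0,"az":0,"gripper":-1}
    - {"x":0,"y":0,"z":0,"ax":0,"ay":0,"az":0,"gripper":-1}
    - {"x":0,"y":0,"z":0,"ax":0,"ay":0,"az":0,"gripper":-1}
    - {"x":0,"y":0,"z":0,"ax":0,"ay":0,"az":0,"gripper":-1}

```text
time: 14.3
tcp_pos: [0.531, -0.0747, 0.071]
ee_rot: [[0.985, 0.174, 0.005], [0.174, -0.985, -0.0], [0.005, 0.001, -1.0]]
contact_force: [-2.1, 3.3, 18.9]
gripper_width: 0.157
```

```bash
python3 look.py top 305 155 345 180 20 p14t.png; python3 look.py scene 195 170 315 245 6 p14.png
```

```text
14.35 [ 0.531  -0.0747  0.071 ] [-2.1  3.6 19.5]
14.4 [ 0.5311 -0.0747  0.071 ] [-3.   3.3 19.4]
```

View pics/p14t.png

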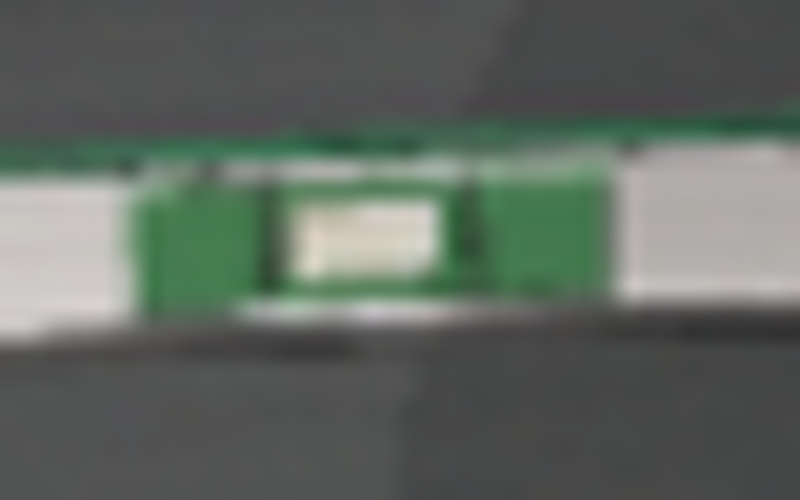

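View pics/p14.png

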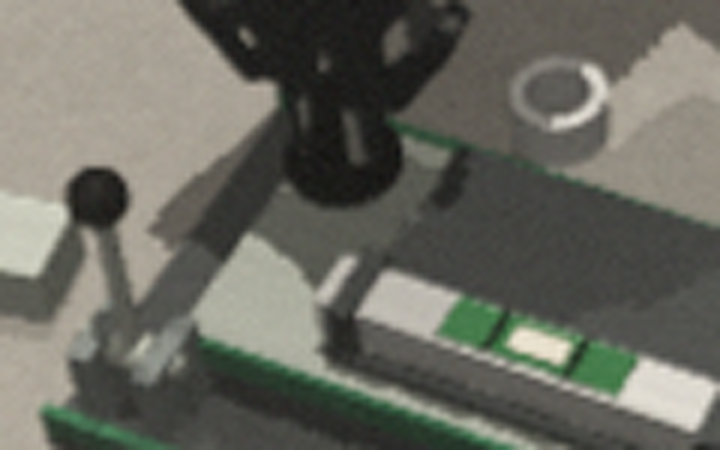

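Request:
send_rows:
  targets:
    - {"x":0,"y":0,"z":0,"ax":0,"ay":0,"az":0,"gripper":-1}
    - {"x":0,"y":0,"z":0,"ax":0,"ay":0,"az":0,"gripper":-1}
    - {"x":0,"y":0,"z":0,"ax":0,"ay":0,"az":0,"gripper":-1}
    - {"x":0,"y":0,"z":0,"ax":0,"ay":0,"az":0,"gripper":-1}
    - {"x":0,"y":0,"z":0,"ax":0,"ay":0,"az":0,"gripper":-1}
    - {"x":0,"y":0,"z":0,"ax":0,"ay":0,"az":0,"gripper":-1}
    - {"x":0,"y":0,"z":0,"ax":0,"ay":0,"az":0,"gripper":-1}
    - {"x":0,"y":0,"z":0,"ax":0,"ay":0,"az":0,"gripper":-1}
    - {"x":0,"y":0,"z":0,"ax":0,"ay":0,"az":0,"gripper":-1}
    - {"x":0,"y":0,"z":0,"ax":0,"ay":0,"az":0,"gripper":-1}

```text
time: 15.4
tcp_pos: [0.531, -0.0747, 0.071]
ee_rot: [[0.985, 0.174, 0.005], [0.174, -0.985, -0.0], [0.005, 0.001, -1.0]]
contact_force: [-1.4, 3.7, 18.9]
gripper_width: 0.152
```

```bash
python3 look.py top 305 155 345 180 20 p15t.png; python3 look.py scene 170 110 390 300 3 p15.png
```

```text
15.45 [ 0.531  -0.0747  0.071 ] [-3.5  2.9 19.1]
15.5 [ 0.531  -0.0747  0.071 ] [-1.6  4.  19.2]
```

View pics/p15t.png

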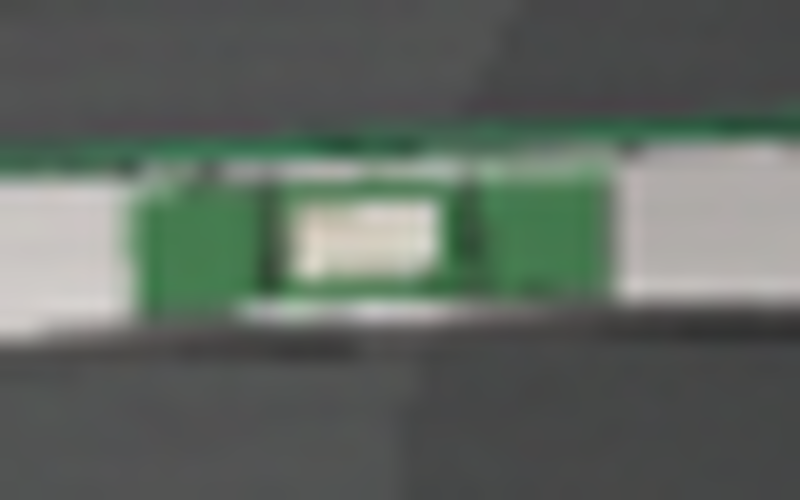

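View pics/p15.png

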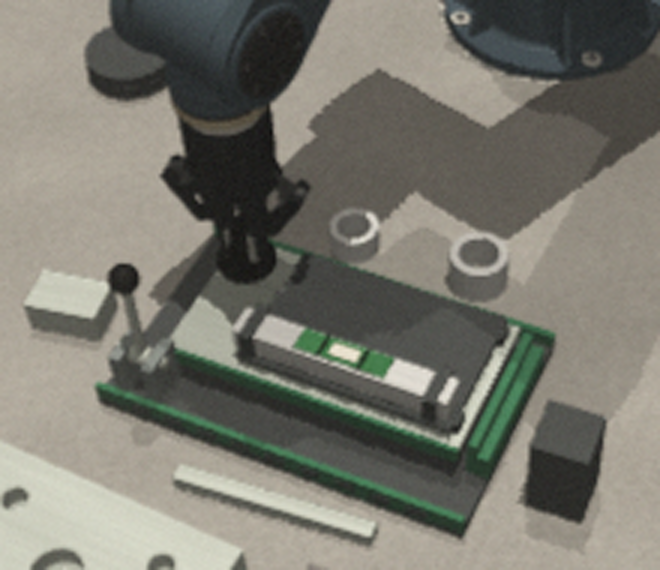

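The last picture, taken 1.1 s after the one before it, shows no change. The bubble spans 292–440 px between lines at 270 and 467, the lever ball is at its upright position, and the bystanders in view are where they started.

```bash
python3 -c "
from plant import bot
print(bot.close_job())"
```

```text
the job is handed in; nothing more can be done
None
```

The job is handed in at about 15.5 s of the 59 s. The brake lever is upright, and the arm is still gripping the knob and holding the shelf down with the bubble centred.

- **Lever:** I pushed the ball with the shut fingers. In the scene camera the ball sits within 0.2 px of where it should be for straight up.
- **Shelf:** I gripped the knob's bar at 60 N and pressed it down until it went stiff. It is held with about 19 N; 9.5 N is needed to seat it.
- **Bubble:** I turned the knob about 0.74 rad clockwise in two steps. The bubble is about 0.5 mm from centre, and two top-camera pictures 1.1 s apart show it at rest.
- **Bystanders:** the ones in view in the last picture look unmoved. The carton was outside that crop, but the arm never went near it.

**What disagreed:** in the pictures the fingertips stood about 13 mm behind the reported TCP (the tool point), not 14 mm ahead as stated. My first lever push therefore passed just over the ball without touching it. I measured the offset from the pictures and used it for every later height.

I had no direct reading of the shelf angle. That it is seated rests on the stiffness under load and on the bubble moving as expected.

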